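# Fill the nut jar through the funnel, then lift the funnel out and hold it on its side

## Robot

A 6-joint arm with a two-finger parallel gripper is mounted at the origin on the work surface. World frame = base frame: x ahead of the robot, y to its left, z up, the work surface at z = 0. Lengths are in m, angles in rad, forces in N, time in s.
With the tool pointing down it reaches from about 0.35 to 0.725 m from the base axis. Payload 4.3 kg.
Tool frame: the origin (TCP) lies at the very end of the fingers, on their centre line; the grasp point (between the pads) lies 19 mm behind it; z points along the fingers, y is the line along which they close (so a half turn about z gives the same grasp; the last joint's range is limited). The gripper opens to 85 mm and grips with 20 to 120 N. Pads are 22 mm wide; open, the fingers measure 114 mm over their backs; the gripper's body (76 mm by 85 mm) begins 54 mm behind the grasp point. The pads swing forward as they close: fully open they stand 13 mm farther back than shut.
Start: joints at [1.067, 0.377, 0.081, 1.274, 0, 1.46], TCP at [0.221, 0.531, 0.231] pointing down, gripper open.
Joint ranges: [-2.72, 2.72], [-0.84, 1.66], [-1.02, 1.22], [-1.77, 2.12], [-1.37, 1.28], [-3.14, 3.14]. Speed limits (rad/s): [2.57, 2.57, 3.14, 3.14, 3.14, 3.14].

## Interface

Orientations are given as a rotation vector (axis times angle).
In Python, from cell import * gives the robot as it stands. The module is installed in compiled form; this text tells all that it offers.
- The arm moves only by the shell command python3 -m jog 'ROWS'. ROWS is JSON, a list of rows, each a list of 3 entries, a list of its own where there are three numbers: the shift along the tool's x, y, z in m, then the turn, a rotation vector about the tool's x, y, z in degrees, then the opening, from 0 (shut) to 1 (fully open). In form: [[[tx, ty, tz], [wx, wy, wz], claw], ...]. A call has exactly 10 rows; each row is the pose to reach, as a shift and turn from the pose commanded when the call began, along the tool's axes at that moment; what a row does not reach only later rows make up. A row lasts 1/10 s, in which the tool goes at most 50 mm and 8.59 degrees, less where a joint would pass 70% of its speed; a pose out of reach is approached as far as the arm can. A call with a gripper value outside its range is refused whole. The fingers move at their own pace and stop on an object; the grip force is fixed at half the most. Time passes only in rows, so rows that repeat a pose let the fingers close, or fill a call up. It gives the time, the measured TCP pose, the force, the opening and the grip force at its end, in the units of the state.
- sense(): the state, without advancing time (a new reading comes with each control period).
- camera(name): name is "side" or "top"; returns (picture, depth): 384x512x3 uint8, blue, green, red; 384x512 float32, m along the optical axis (not along the pixel's ray), 0 where there is no reading.
- camera_info(name): a dict with "fx", "fy", "cx", "cy" (pixels), "world_from_camera" (4x4, takes a point from camera to world coordinates). Camera axes: x right, y down, z forward; pixel columns grow to the right and rows downward; lengths in m; the calibration is good to about 2 mm. A picture is of the moment at which its call begins. camera_info takes no time and is no camera call.
- sign_off(): hands the job in; it is judged then, once.
Trained networks look in the newest picture that a camera, given by its name, has taken for a name from the list of things; names that differ only in an ending like _2 or _b are one class to them, and where a whole thing is asked for, a point or a joint stands for the part that bears it (a point fixed in the world has none). Each returns a list of dicts, best first, with "score" (0 to 1); they miss things now and then, are a little off and sometimes report something else, mostly with a low value. They report only what shows in the picture. A call takes as long as a camera call. They do not tell look-alikes from the thing itself.
- regions_of(camera, thing): "pixels" (384x512 bool, what is visible of it) and "position" ([row, column] in pixels, amid what is visible of it).
- landmark_of(camera, thing): "position" ([row, column] in pixels: a listed point, or the origin of a listed thing).
The state is a dict: "time_s": time; "joints": joint angles; "dq": joint speeds; "effort": joint torques, N m; "ee_pos": TCP position; "eef_rot": TCP orientation; "wrist_force": force on the tool from outside, world axes, zero at the start; "wrist_torque": the same for the moment, N m; "gripper_width": finger opening in m; "grip_force": force on a finger pad.
Only numpy, scipy, OpenCV 4.12 (cv2) and the standard library are available. Lean on these libraries where they do the work, as an engineer would, in place of code of your own. Each camera call takes 0.05 s, during which the arm holds its last target. There are 200 camera calls.

## Task

Pick up the scoop of nuts and tip it over the funnel, so that all six nuts run through the funnel into the jar, then set the empty scoop back down flat on the bench. Then draw the funnel up out of the jar, leaving the jar standing, and turn it on its side, its axis about level, so that one can look through the spout and see that it is clear. Finish while still holding the funnel like that, steady and at least 20 cm above the bench; leave the other things where they are.

Things in the scene. Friction and masses are not known exactly. Their poses are not given: they have to be found in the camera images.
- jar: open clear glass jar standing on the bench, loose, 260 g, 98 mm tall: body 72 mm across, neck 62 mm outside and 55 mm inside, floor 5 mm thick. Origin: centre of its underside, z up its axis. Jar and scoop stand left and right of the bench middle, either way round
- funnel: white plastic funnel standing in the jar's neck, loose, about 110 g, 112 mm tall: mouth 140 mm across, cone 55 degrees steep, spout 49 mm outside, 44 mm inside. Origin: centre of the spout's lower end; z along the axis to the mouth. Ribs 34 mm above the origin rest on the jar's rim; 3 mm play in the neck. Loop handle at its -x side, facing the robot within about 50 degrees
- funnel_mouth (a point): centre of the funnel's mouth, level with its upper rim, 112 mm above the funnel's origin; axes as the funnel's
- funnel_grip (a point): where to pinch the funnel's loop handle: 88 mm from the funnel's axis on its -x side, 12 mm below the rim. The loop lies in the funnel's x-z plane, 12 mm thick along the funnel's y (close the fingers along that y). Its flat top bar, 12 mm high and level with the rim, runs from 68 to 108 mm from the axis; below it the loop is open for 20 mm
- scoop: aluminium flat-bottomed hand scoop lying on the bench, loose, about 130 g: tray 95 mm long, 53 mm wide at the floor, 74 mm at the top, floor 3 mm thick, back 42 mm high, sides falling to 18 mm at the open nose. Origin: under the tray, 45 mm ahead of its back, 50 mm behind the nose; x to the nose, z up. Handle at its -x side, facing the robot within about 30 degrees
- scoop_grip (a point): middle of the scoop's handle, 100 mm behind the scoop's origin, 34 mm above the bench: a straight bar 18 mm wide along the scoop's y (close the fingers along y) and 16 mm high, rising backwards by 9 degrees; it ends 52 mm behind this point, and the tray's back is 52 mm ahead of it
- scoop_nose (a point): middle of the floor's upper edge at the scoop's open nose, 50 mm ahead of and 3 mm above the scoop's origin; the nuts slide out over it once the nose points down by some 25 to 40 degrees
- nut1: steel hex nut, 18 mm across flats, 20.8 mm across corners, 10 mm thick, 16 g, loose; one of six alike that lie flat in the scoop. Origin: its centre; z along its bore
- nut2: steel hex nut, 18 mm across flats, 20.8 mm across corners, 10 mm thick, 16 g, loose; one of six alike that lie flat in the scoop. Origin: its centre; z along its bore
- nut3: steel hex nut, 18 mm across flats, 20.8 mm across corners, 10 mm thick, 16 g, loose; one of six alike that lie flat in the scoop. Origin: its centre; z along its bore
- nut4: steel hex nut, 18 mm across flats, 20.8 mm across corners, 10 mm thick, 16 g, loose; one of six alike that lie flat in the scoop. Origin: its centre; z along its bore
- nut5: steel hex nut, 18 mm across flats, 20.8 mm across corners, 10 mm thick, 16 g, loose; one of six alike that lie flat in the scoop. Origin: its centre; z along its bore
- nut6: steel hex nut, 18 mm across flats, 20.8 mm across corners, 10 mm thick, 16 g, loose; one of six alike that lie flat in the scoop. Origin: its centre; z along its bore
- screwdriver: bystander: screwdriver lying on the bench beyond the work, about 0.2 m long, its x along the shaft; leave it where it is
- carton: bystander: small cardboard bulb box, 50 x 50 x 65 mm, on the left; origin: centre of its underside; leave it
- full_jar: bystander: closed amber jar with a steel lid, 72 mm across, 105 mm tall, on the right; origin: centre of its underside; leave it
Things that resemble listed ones, but are neither listed nor needed, are in the scene too. There is more than one size of the scoop; the job needs the largest.

How it is judged:
By the outcome, as a careful person would: the job done as asked, in the order asked, and still so for the second after the job is handed in, while the arm keeps its last pose, push and grip.
It also fails if it takes over 72 s, if anything falls off the work surface, if the arm or the gripper's body presses on something with over 40 N, if the wrist force passes 120 N, or if a joint passes its speed limit or range.

## Working session

There is one attempt and no reset: what is moved stays moved. The work goes in short steps, Python scripts to look and compute and a shell command to move; the robot and the scene stay as the last step left them, time stands still between calls to the robot, and variables do not carry over. Pictures are saved under pics/ and viewed, at most 10 in all, crops included, and the job is handed in when it is done.

```bash
mkdir -p pics; cat > h.py <<'E'
from cell import *
import numpy as np, cv2
from scipy.spatial.transform import Rotation as R
def ray(cam,rc,z=None,depth=None):
    i=camera_info(cam);T=np.array(i["world_from_camera"])
    d=np.array([(rc[1]-i["cx"])/i["fx"],(rc[0]-i["cy"])/i["fy"],1.])
    w=T[:3,:3]@d;o=T[:3,3]
    return o+w*(depth if depth is not None else (z-o[2])/w[2])
def cloud(cam,D):
    i=camera_info(cam);T=np.array(i["world_from_camera"])
    v,u=np.mgrid[:384,:512]
    P=np.stack([(u-i["cx"])/i["fx"]*D,(v-i["cy"])/i["fy"]*D,D],-1)
    return P@T[:3,:3].T+T[:3,3]
def rel(pos,Rm):
    "print shift/turn from present tool pose to target"
    s=sense();R0=R.from_rotvec(s["eef_rot"])
    print("shift",R0.inv().apply(np.array(pos)-s["ee_pos"]).round(4),"turn",np.degrees((R0.inv()*R.from_matrix(Rm)).as_rotvec()).round(2))
E
python3 - <<'E'
from h import *
np.set_printoptions(suppress=True,precision=4)
s=sense();print(s)
ims=[]
for c in("top","side"):
    im,D=camera(c);cv2.imwrite(f"pics/{c}0.png",im);np.save(f"{c}0.npy",D);i=camera_info(c);print(c,i)
    for n in["scoop","scoop_grip","scoop_nose","funnel","funnel_grip","funnel_mouth","jar","nut1","carton","full_jar","screwdriver"]:
        print(c,n,[(np.round(r["position"]).astype(int).tolist(),round(r["score"],2), np.round(ray(c,r["position"],z={"scoop_grip":.034,"funnel_grip":.164,"funnel_mouth":.176,"funnel":.064}.get(n,.003)),3).tolist()) for r in landmark_of(c,n)])
E
```

```text
{'time_s': 0.0, 'joints': array([ 1.0667,  0.3781,  0.0796,  1.2744, -0.    ,  1.4605]), 'dq': array([-0.0004,  0.0006,  0.0003, -0.0002, -0.0008, -0.001 ]), 'effort': array([  0.0011, -46.36  ,  26.9876,   0.0207,   0.    ,   0.    ]), 'ee_pos': array([0.2203, 0.5304, 0.2304]), 'eef_rot': array([-0.6144, -3.0803,  0.0031]), 'wrist_force': array([ 0.5995, -0.0094,  0.3781]), 'wrist_torque': array([-0.0351,  0.0224,  0.0061]), 'grip_force': 0.0, 'gripper_width': 0.08547443792236252}
top {'fx': 358.7794352205565, 'fy': 358.7794352205565, 'cx': 257.3272953260085, 'cy': 195.79193733561283, 'world_from_camera': array([[ 0.0197, -0.9777,  0.209 ,  0.3858],
       [-0.9998, -0.0195,  0.0027,  0.0223],
       [ 0.0014, -0.209 , -0.9779,  1.1106],
       [ 0.    ,  0.    ,  0.    ,  1.    ]])}
top scoop [([180, 342], 0.97, [0.678, -0.244, 0.003]), ([231, 264], 0.73, [0.513, 0.001, 0.003]), ([230, 331], 0.61, [0.52, -0.204, 0.003])]
top scoop_grip [([249, 278], 0.93, [0.456, -0.039, 0.034]), ([258, 350], 0.63, [0.434, -0.253, 0.034]), ([160, 362], 0.62, [0.736, -0.3, 0.034])]
top scoop_nose [(
[... 2039 characters left out ...]
.164]), ([293, 254], 0.15, [0.455, -0.328, 0.164])]
side funnel_mouth [([152, 220], 0.7, [0.531, 0.186, 0.176])]
side jar [([200, 219], 0.57, [0.51, 0.171, 0.003])]
side nut1 [([289, 272], 0.63, [0.539, -0.221, 0.003]), ([293, 267], 0.62, [0.523, -0.228, 0.003]), ([286, 266], 0.51, [0.528, -0.205, 0.003]), ([298, 261], 0.39, [0.504, -0.235, 0.003]), ([288, 260], 0.38, [0.511, -0.207, 0.003]), ([297, 252], 0.35, [0.484, -0.225, 0.003])]
side carton []
side full_jar [([341, 302], 0.63, [0.55, -0.374, 0.003])]
side screwdriver [([215, 297], 0.64, [0.717, 0.009, 0.003]), ([183, 222], 0.6, [0.544, 0.259, 0.003]), ([165, 193], 0.59, [0.475, 0.405, 0.003]), ([150, 216], 0.3, [0.581, 0.472, 0.003])]
```

```bash
python3 - <<'E'
import cv2,numpy as np
t=cv2.imread("pics/top0.png");s=cv2.imread("pics/side0.png")
a=cv2.resize(t[140:280,130:410],(800,400),interpolation=cv2.INTER_CUBIC)
cv2.imwrite("pics/top0c.png",a)
b=cv2.resize(s[120:360,150:410],(650,600),interpolation=cv2.INTER_CUBIC);cv2.imwrite("pics/side0c.png",b)
E
```

```text
(no output)
```

View pics/top0c.png

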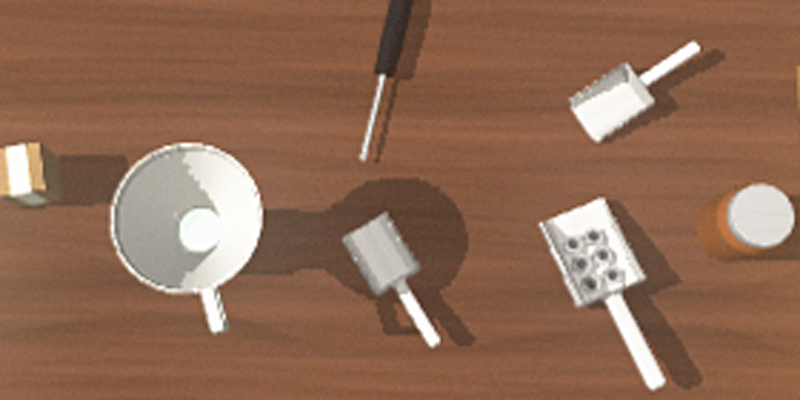

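View pics/side0c.png

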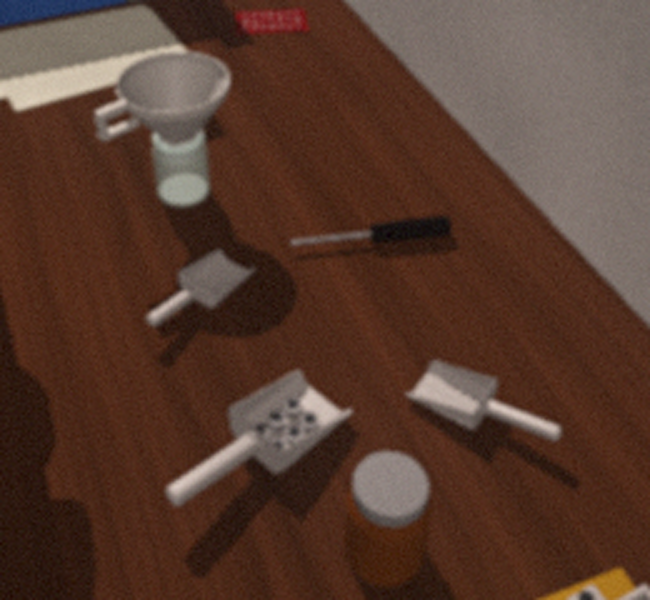

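Scoops in view (full-frame top pixels, row, col): a small grey one at (231,264), a small one at (180,342) and the large one holding six nuts at (230,331). The last is the target. The funnel in the jar is at about (215,195), with its handle at (250,205). Next come precise poses and one close crop.

```bash
python3 - <<'E'
from h import *
np.set_printoptions(suppress=True,precision=4)
im=cv2.imread("pics/top0.png");cv2.imwrite("pics/scoop.png",cv2.resize(im[200:280,300:380],(480,480),interpolation=cv2.INTER_CUBIC))
from scipy.optimize import least_squares
for c in("top","side"):
    D=np.load(c+"0.npy");P=cloud(c,D)
    b=(abs(P[...,2])<.01)&(D>0);print(c,"bench z",np.median(P[b][:,2]))
    Q=P[(D>0)&(P[...,0]>.35)&(P[...,0]<.66)&(P[...,1]>-.30)&(P[...,1]<-.13)&(P[...,2]>.008)&(P[...,2]<.07)]
    q=Q[:,:2];m=q.mean(0);w=np.linalg.svd(q-m)[2][0];w*=np.sign(w[0])
    t=(q-m)@w;print("all",len(q),m,np.degrees(np.arctan2(w[1],w[0])),t.min(),t.max())
    h=Q[(t<t.min()+.085)];hm=h.mean(0);w=np.linalg.svd(h-hm)[2][0];w*=np.sign(w[0])
    th=(h-hm)@w;print("handle",len(h),hm,np.degrees(np.arctan2(w[1],w[0])),"end",hm+w*th.min(),"z",h[:,2].min(),h[:,2].max())
    F=P[(D>0)&(np.hypot(P[...,0]-.532,P[...,1]-.19)<.085)&(P[...,2]>.168)&(P[...,2]<.185)]
    f=least_squares(lambda x:np.hypot(F[:,0]-x[0],F[:,1]-x[1])-x[2],[.532,.19,.07],loss="soft_l1",f_scale=.003).x
    print("rim",len(F),f,F[:,2].mean())
    r=np.hypot(P[...,0]-f[0],P[...,1]-f[1]);G=P[(D>0)&(r>.078)&(r<.115)&(P[...,2]>.165)&(P[...,2]<.185)]
    g=G.mean(0);print("hbar",len(G),g,np.degrees(np.arctan2(f[1]-g[1],f[0]-g[0])),np.hypot(*(f[:2]-g[:2])))
E
```

```text
top bench z 0.0003524691127922974
all 702 [ 0.4925 -0.2354] 17.223101612103076 -0.11573635781763555 0.15919762934115864
handle 189 [ 0.4236 -0.2598  0.0427] 23.477597975298796 end [ 0.3851 -0.2766  0.049 ] z 0.030962544967377603 0.05386880966752394
rim 257 [0.5289 0.1874 0.0682] 0.17461273330907728
hbar 57 [0.4412 0.1579 0.1752] 18.609168148345805 0.09252878451899578
side bench z -9.249060339167059e-05
all 1121 [ 0.4878 -0.2347] 24.229041878052747 -0.11260965244928628 0.15273084842046064
handle 296 [ 0.4225 -0.2656  0.0411] 22.680728995895286 end [ 0.3859 -0.2809  0.0464] z 0.02456551188999001 0.051391893887919315
rim 258 [0.5287 0.1866 0.0682] 0.17291124512938327
hbar 51 [0.441  0.1549 0.1724] 19.881643875548953 0.0932672938071572
```

View pics/scoop.png

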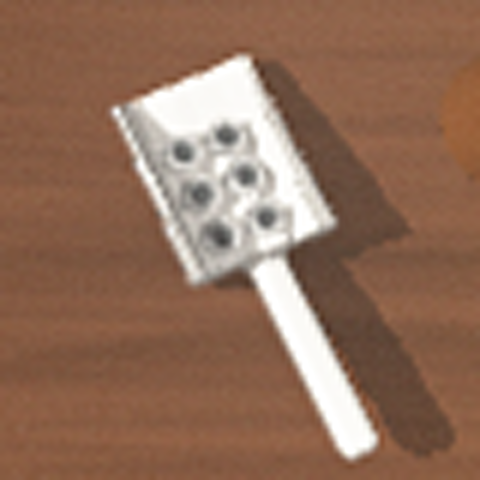

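The crop confirms it: six nuts (crop rows 135–235, cols 180–270) lie in the large scoop, with its handle towards the robot. Heading is about 23.4° and the grip is at about (0.433, -0.2555, 0.034).

```bash
cat >> h.py <<'E'
def frame(head,tilt):
    "tool axes: y = left of heading, z down tilted forward by tilt (deg)"
    a,t=np.radians([head,tilt]);h=np.array([np.cos(a),np.sin(a),0]);n=np.array([-np.sin(a),np.cos(a),0]);u=np.array([0,0,1.])
    z=np.sin(t)*h-np.cos(t)*u
    return np.stack([np.cross(n,z),n,z],1)
E
python3 - <<'E'
from h import *
M=frame(23.4,25);g=np.array([.433,-.2555,.034])
rel(g+(.019-.11)*M[:,2],M);rel([.40,.05,.25],M)
E
```

```text
shift [-0.4712 -0.6725  0.1148] turn [-10.02 -23.63 -45.22]
shift [-0.3502 -0.3754 -0.0187] turn [-10.02 -23.63 -45.22]
```

```bash
python3 -m jog '[[[-0.35,-0.375,-0.02],[-10,-23.6,-45.2],1],[[-0.35,-0.375,-0.02],[-10,-23.6,-45.2],1],[[-0.35,-0.375,-0.02],[-10,-23.6,-45.2],1],[[-0.35,-0.375,-0.02],[-10,-23.6,-45.2],1],[[-0.35,-0.375,-0.02],[-10,-23.6,-45.2],1],[[-0.35,-0.375,-0.02],[-10,-23.6,-45.2],1],[[-0.35,-0.375,-0.02],[-10,-23.6,-45.2],1],[[-0.35,-0.375,-0.02],[-10,-23.6,-45.2],1],[[-0.45,-0.6,0.08],[-10,-23.6,-45.2],1],[[-0.471,-0.6725,0.115],[-10,-23.6,-45.2],1]]'
python3 - <<'E'
from h import *
M=frame(23.4,25);g=np.array([.433,-.2555,.034]);print(sense()["joints"].round(2))
rel(g+(.019-.11)*M[:,2],M);rel(g+.019*M[:,2],M)
E
```

```text
time_s: 2.2
ee_pos: [0.3643, 0.0894, 0.2233]
eef_rot: [-0.55, 2.652, 0.119]
wrist_force: [1.6, -0.8, -0.6]
gripper_width: 0.0853
grip_force: 0.0
[-0.11 -0.4  -0.81  0.77  0.21 -0.47]
shift [ 0.1475 -0.3436  0.0496] turn [-0.12  0.16  0.06]
shift [ 0.1478 -0.3434  0.1596] turn [-0.12  0.16  0.06]
```

```bash
python3 -m jog '[[[0.1475,-0.3435,0.05],[0,0,0],1],[[0.1475,-0.3435,0.05],[0,0,0],1],[[0.1475,-0.3435,0.05],[0,0,0],1],[[0.1475,-0.3435,0.05],[0,0,0],1],[[0.1475,-0.3435,0.05],[0,0,0],1],[[0.1475,-0.3435,0.05],[0,0,0],1],[[0.1475,-0.3435,0.05],[0,0,0],1],[[0.1475,-0.3435,0.05],[0,0,0],1],[[0.1475,-0.3435,0.05],[0,0,0],1],[[0.1475,-0.3435,0.05],[0,0,0],1]]'
python3 - <<'E'
from h import *
M=frame(23.4,25);g=np.array([.433,-.2555,.034]);print(sense()["joints"].round(2))
rel(g+(.019-.11)*M[:,2],M);rel(g+.019*M[:,2],M)
E
```

```text
time_s: 3.2
ee_pos: [0.3961, -0.2689, 0.1143]
eef_rot: [-0.548, 2.657, 0.123]
wrist_force: [-0.4, 0.9, 0.1]
gripper_width: 0.0853
grip_force: 0.0
[-1.01  0.17 -0.61  0.73  0.43 -1.4 ]
shift [-0.0015 -0.0024 -0.0017] turn [ 0.05 -0.08 -0.1 ]
shift [-0.0017 -0.0025  0.1083] turn [ 0.05 -0.08 -0.1 ]
```

```bash
python3 -m jog '[[[-0.0015,-0.0025,0.04],[0,0,0],1],[[-0.0015,-0.0025,0.08],[0,0,0],1],[[-0.0015,-0.0025,0.1],[0,0,0],1],[[-0.0015,-0.0025,0.108],[0,0,0],1],[[-0.0015,-0.0025,0.108],[0,0,0],1],[[-0.0015,-0.0025,0.108],[0,0,0],0],[[-0.0015,-0.0025,0.108],[0,0,0],0],[[-0.0015,-0.0025,0.108],[0,0,0],0],[[-0.0015,-0.0025,0.108],[0,0,0],0],[[-0.0015,-0.0025,0.108],[0,0,0],0]]'
python3 - <<'E'
from h import *
M=frame(23.4,25);g=np.array([.433,-.2555,.034]);print(sense()["joints"].round(2))
rel(g+.019*M[:,2],M)
E
```

```text
time_s: 4.2
ee_pos: [0.4405, -0.253, 0.0178]
eef_rot: [-0.549, 2.657, 0.12]
wrist_force: [-4.2, -0.6, 6.2]
gripper_width: 0.0169
grip_force: 60.0
[-0.9   0.33 -0.7   0.41  0.42 -1.29]
shift [0.0003 0.0007 0.001 ] turn [-0.06 -0.07 -0.02]
```

```bash
python3 -m jog '[[[-0.001,0,-0.003],[0,0,0],0],[[-0.004,0,-0.009],[0,0,0],0],[[-0.009,0,-0.018],[0,-1,0],0],[[-0.015,0,-0.032],[0,-2,0],0],[[-0.023,0,-0.05],[0,-3,0],0],[[-0.033,0,-0.07],[0,-4,0],0],[[-0.043,0,-0.092],[0,-5,0],0],[[-0.053,0,-0.114],[0,-6,0],0],[[-0.061,0,-0.13],[0,-6,0],0],[[-0.063,0,-0.136],[0,-6,0],0]]'
python3 - <<'E'
from h import *
print(sense()["joints"].round(2))
im,D=camera("side");np.save("side1.npy",D);cv2.imwrite("pics/side1.png",cv2.resize(im[180:370,170:360],(570,570),interpolation=cv2.INTER_CUBIC))
for n in("scoop_nose","scoop_grip"):
  for r in landmark_of("side",n): 
    p=np.round(r["position"]).astype(int);print(n,p,r["score"],ray("side",r["position"],depth=D[p[0],p[1]]).round(3))
E
```

```text
time_s: 5.2
ee_pos: [0.4409, -0.2536, 0.1696]
eef_rot: [-0.53, 2.553, 0.142]
wrist_force: [0.2, -0.2, -2.9]
gripper_width: 0.0169
grip_force: 59.0
[-0.97  0.13 -0.54  0.78  0.53 -1.35]
scoop_nose [233 281] 0.86 [ 0.641 -0.043  0.001]
scoop_nose [224 243] 0.83 [ 0.547  0.035 -0.001]
scoop_nose [275 315] 0.72 [ 0.662 -0.217  0.   ]
scoop_grip [240 220] 0.82 [ 0.405 -0.297  0.304]
scoop_grip [289 357] 0.79 [ 0.726 -0.311  0.026]
scoop_grip [264 232] 0.75 [ 0.426 -0.285  0.217]
```

View pics/side1.png

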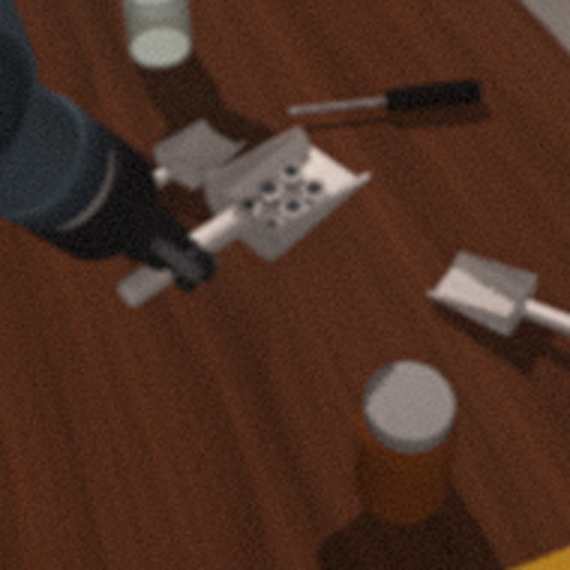

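The scoop is held level, with all six nuts still at the tray's back (crop about (195,290)). Next: check for slip and compute the pour poses.

```bash
cat >> h.py <<'E'
def pour(phi,nose,head,tool_off=25):
    "TCP pose with scoop nose at nose, pitched down phi"
    a=np.radians(head);p=np.radians(phi);h=np.array([np.cos(a),np.sin(a),0])
    v=h*(.15*np.cos(p)-.031*np.sin(p))+np.array([0,0,-.15*np.sin(p)-.031*np.cos(p)])
    M=frame(head,tool_off-phi)
    return np.array(nose)-v+.019*M[:,2],M
E
python3 - <<'E'
from h import *
s=sense();M=R.from_rotvec(s["eef_rot"]).as_matrix();g=s["ee_pos"]-.019*M[:,2];print("grip",g)
hd=np.radians(23.4);n=np.array([-np.sin(hd),np.cos(hd),0]);h=np.array([np.cos(hd),np.sin(hd),0])
a=ray("side",[233,281],depth=.3);b=ray("side",[233,281],depth=1.2)
for off in(0,-.03,.03):
  t=((g-a)@n+off)/((b-a)@n);p=a+t*(b-a);print(off,(p-g)@h,p[2]-g[2])
D=np.load("side1.npy");P=cloud("side",D)
print([P[int(180+r/3),int(170+c/3)].round(3) for r,c in((177,368),(130,300),(258,268),(190,212),(165,320))])
N=np.array([.529,.187,.203])-.022*h
for phi,dz in((-6,.05),(0,0),(20,0),(35,0),(50,0)):
  p,T=pour(phi,N+[0,0,dz],23.4);print(phi,p.round(3));rel(p,T)
E
```

```text
grip [ 0.43111856 -0.25650326  0.18338956]
0 0.15229806767656554 -0.01536930382773749
-0.03 0.1192867692872816 0.02907918657726527
0.03 0.1853093660658496 -0.05981779423274036
[array([ 0.582, -0.233,  0.18 ]), array([ 0.554, -0.168,  0.181]), array([ 0.491, -0.261,  0.157]), array([ 0.466, -0.211,  0.189]), array([ 0.557, -0.198,  0.168])]
-6 [0.378 0.122 0.252]
shift [-0.1221  0.3682 -0.0259] turn [-0.03 -0.1  -0.01]
0 [0.379 0.122 0.217]
shift [-0.1046  0.3682  0.0045] turn [-0.03  5.9  -0.01]
20 [0.391 0.127 0.265]
shift [-0.1405  0.3682 -0.0296] turn [-3.00e-02  2.59e+01 -1.00e-02]
35 [0.409 0.135 0.296]
shift [-0.174   0.3682 -0.0459] turn [-3.00e-02  4.09e+01 -2.00e-02]
50 [0.435 0.146 0.321]
shift [-0.2105  0.3682 -0.0531] turn [-2.00e-02  5.59e+01 -2.00e-02]
```

```bash
python3 -m jog '[[[-0.002,0.005,0],[0,0,0],0],[[-0.005,0.014,-0.001],[0,0,0],0],[[-0.009,0.028,-0.002],[0,0,0],0],[[-0.016,0.047,-0.003],[0,0,0],0],[[-0.024,0.071,-0.005],[0,0,0],0],[[-0.031,0.095,-0.007],[0,0,0],0],[[-0.039,0.118,-0.008],[0,0,0],0],[[-0.047,0.142,-0.01],[0,0,0],0],[[-0.055,0.165,-0.012],[0,0,0],0],[[-0.063,0.189,-0.013],[0,0,0],0]]'; python3 -m jog '[[[-0.008,0.024,-0.002],[0,0,0],0],[[-0.016,0.047,-0.003],[0,0,0],0],[[-0.024,0.071,-0.005],[0,0,0],0],[[-0.031,0.095,-0.007],[0,0,0],0],[[-0.039,0.118,-0.008],[0,0,0],0],[[-0.046,0.14,-0.01],[0,0,0],0],[[-0.052,0.158,-0.011],[0,0,0],0],[[-0.056,0.17,-0.012],[0,0,0],0],[[-0.058,0.176,-0.013],[0,0,0],0],[[-0.059,0.179,-0.013],[0,0,0],0]]'
python3 - <<'E'
from h import *
print(sense()["joints"].round(2))
im,D=camera("side");np.save("side2.npy",D);cv2.imwrite("pics/side2.png",cv2.resize(im[90:250,130:330],(750,600),interpolation=cv2.INTER_CUBIC))
hd=np.radians(23.4);h=np.array([np.cos(hd),np.sin(hd),0])
N=np.array([.529,.187,.203])-.022*h
for phi,dz in((-6,.05),(0,0.01),(10,0),(20,0),(28,0),(35,0),(43,0),(52,0)):
  p,T=pour(phi,N+[0,0,dz],23.4);print(phi);rel(p,T)
E
```

```text
time_s: 6.35
ee_pos: [0.4074, -0.058, 0.2103]
eef_rot: [-0.529, 2.555, 0.148]
wrist_force: [0.4, -0.0, -2.7]
gripper_width: 0.0172
grip_force: 58.9
time_s: 7.35
ee_pos: [0.3767, 0.1224, 0.2515]
eef_rot: [-0.531, 2.556, 0.148]
wrist_force: [-0.0, -0.2, -2.2]
gripper_width: 0.0168
grip_force: 58.9
[-0.02 -0.46 -0.82  0.72  0.22 -0.38]
-6
shift [-0.0006 -0.001   0.0001] turn [ 0.08 -0.11  0.03]
0
shift [ 0.0117 -0.001   0.022 ] turn [0.08 5.89 0.04]
10
shift [ 0.0004 -0.001   0.0119] turn [ 0.08 15.89  0.04]
20
shift [-0.019  -0.001  -0.0036] turn [ 0.07 25.89  0.05]
28
shift [-0.0363 -0.001  -0.0134] turn [ 0.07 33.89  0.06]
35
shift [-0.0525 -0.001  -0.02  ] turn [ 0.07 40.89  0.06]
43
shift [-0.0717 -0.001  -0.025 ] turn [ 0.06 48.89  0.07]
52
shift [-0.094  -0.001  -0.0273] turn [ 0.06 57.89  0.07]
```

View pics/side2.png

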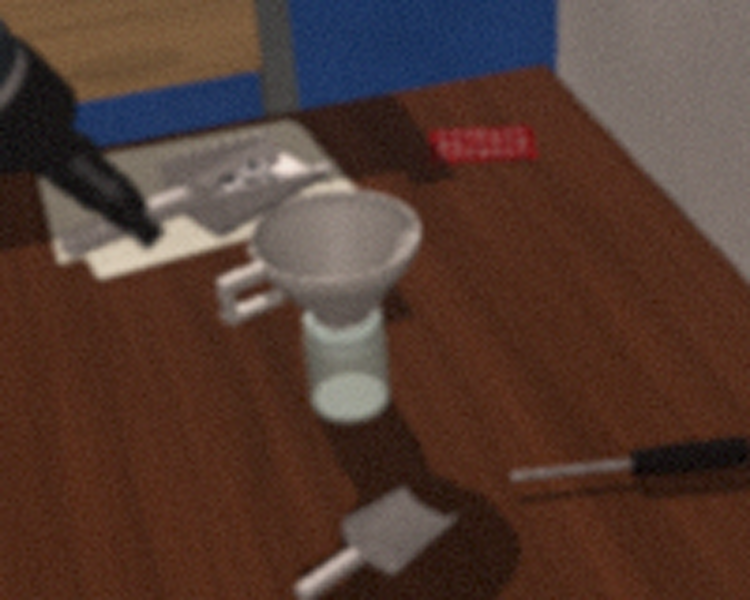

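The picture shows the scoop level over the funnel, with its nose (crop (165,330)) above the mouth at (230,335) and the nuts inside. Now the tip.

```bash
python3 -m jog '[[[0.001,-0.001,0.003],[0,1,0],0],[[0.004,-0.001,0.008],[0,2,0],0],[[0.007,-0.001,0.014],[0,4,0],0],[[0.01,-0.001,0.019],[0,5,0],0],[[0.012,-0.001,0.022],[0,6,0],0],[[0.008,-0.001,0.019],[0,9,0],0],[[0.004,-0.001,0.015],[0,12.5,0],0],[[0,-0.001,0.012],[0,16,0],0],[[-0.009,-0.001,0.004],[0,21,0],0],[[-0.019,-0.001,-0.004],[0,26,0],0]]'
python3 - <<'E'
from h import *
print(sense()["joints"].round(2))
hd=np.radians(23.4);h=np.array([np.cos(hd),np.sin(hd),0])
N=np.array([.529,.187,.203])-.022*h
for phi in(20,26,32,38,44,50,55):
  p,T=pour(phi,N,23.4);print(phi);rel(p,T)
E
```

```text
time_s: 8.4
ee_pos: [0.3916, 0.1261, 0.2656]
eef_rot: [-0.62, 2.997, 0.026]
wrist_force: [0.4, -0.3, -2.5]
gripper_width: 0.0168
grip_force: 58.8
[ 0.14 -0.04 -0.34  1.19  0.02 -0.27]
20
shift [0.0005 0.0013 0.0011] turn [-0.   -0.27 -0.03]
26
shift [-0.0077  0.0013 -0.0114] turn [-0.    5.73 -0.03]
32
shift [-0.0171  0.0013 -0.023 ] turn [-0.   11.73 -0.03]
38
shift [-0.0277  0.0014 -0.0335] turn [ 0.   17.73 -0.03]
44
shift [-0.0394  0.0014 -0.0428] turn [ 0.   23.73 -0.03]
50
shift [-0.0519  0.0014 -0.0509] turn [ 0.   29.73 -0.03]
55
shift [-0.063   0.0014 -0.0566] turn [ 1.000e-02  3.473e+01 -3.000e-02]
```

```bash
python3 -m jog '[[[-0.004,0.001,-0.006],[0,3,0],0],[[-0.008,0.001,-0.0115],[0,6,0],0],[[-0.012,0.001,-0.017],[0,9,0],0],[[-0.017,0.001,-0.023],[0,12,0],0],[[-0.022,0.001,-0.028],[0,15,0],0],[[-0.028,0.001,-0.0335],[0,18,0],0],[[-0.034,0.001,-0.038],[0,21,0],0],[[-0.04,0.001,-0.043],[0,24,0],0],[[-0.046,0.001,-0.047],[0,27,0],0],[[-0.052,0.001,-0.051],[0,30,0],0]]'
python3 - <<'E'
from h import *
print(sense()["joints"].round(2))
im,D=camera("top");im2,D2=camera("side")
a=cv2.resize(im[150:280,150:280],(400,400),interpolation=cv2.INTER_CUBIC);b=cv2.resize(im2[90:250,130:290],(400,400),interpolation=cv2.INTER_CUBIC)
cv2.imwrite("pics/tip.png",np.hstack([a,b]))
E
```

```text
time_s: 9.4
ee_pos: [0.4362, 0.1463, 0.3203]
eef_rot: [0.549, -2.655, 0.122]
wrist_force: [0.4, -0.4, -1.6]
gripper_width: 0.0172
grip_force: 59.0
[ 0.23  0.54  0.46  1.92 -0.07 -0.16]
```

View pics/tip.png

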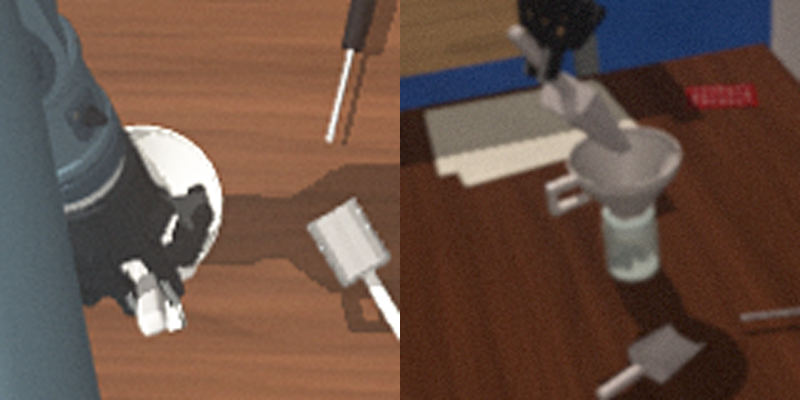

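```bash
python3 -m jog '[[[0,0,0],[0,2,0],0],[[0,0,0],[0,4,0],0],[[0,0,0],[0,1,0],0],[[0,0,0],[0,4,0],0],[[0,0,0],[0,4,0],0],[[0,0,0],[0,4,0],0],[[0,0,0],[0,0,0],0],[[0.007,0,-0.015],[0,-5,0],0],[[0.014,0,-0.03],[0,-12,0],0],[[0.021,0,-0.045],[0,-20,0],0]]'
python3 - <<'E'
from h import *
print(sense()["joints"].round(2))
im2,D2=camera("side");cv2.imwrite("pics/after.png",cv2.resize(im2[90:250,130:290],(600,600),interpolation=cv2.INTER_CUBIC))
for n in("nut1",):
  print([(np.round(r["position"]).tolist(),round(r["score"],2)) for r in landmark_of("side",n)])
M=frame(23.4,25);g=np.array([.433,-.2555,.034])
rel([.378,.122,.26],M);rel([.436,.10,.33],M);rel(g+[0,0,.14]+.019*M[:,2],M)
E
```

```text
time_s: 10.5
ee_pos: [0.4357, 0.1461, 0.3711]
eef_rot: [0.621, -2.998, 0.026]
wrist_force: [1.2, -0.0, -1.7]
gripper_width: 0.017
grip_force: 59.0
[ 0.2   0.22  0.22  1.65 -0.02 -0.21]
[]
shift [0.051  0.0007 0.1202] turn [-1.600e-01 -2.926e+01 -1.000e-02]
shift [ 0.0118 -0.0427  0.0472] turn [-1.600e-01 -2.926e+01 -1.000e-02]
shift [ 0.1342 -0.3674  0.2309] turn [-1.600e-01 -2.926e+01 -1.000e-02]
```

View pics/after.png

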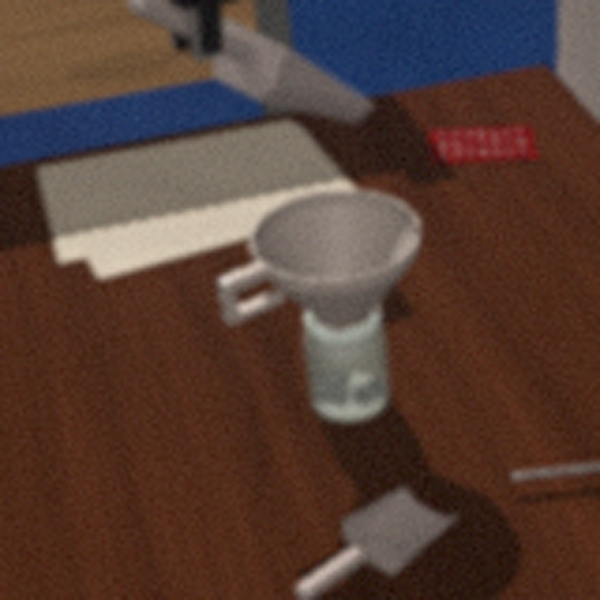

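```bash
python3 -m jog '[[[0.004,-0.01,0],[0,-6,0],0],[[0.01,-0.03,0],[0,-13,0],0],[[0.02,-0.065,0.005],[0,-20,0],0],[[0.03,-0.1,0.01],[0,-26,0],0],[[0.045,-0.14,0.035],[0,-29.2,0],0],[[0.06,-0.18,0.06],[0,-29.2,0],0],[[0.075,-0.22,0.09],[0,-29.2,0],0],[[0.09,-0.26,0.12],[0,-29.2,0],0],[[0.1,-0.3,0.15],[0,-29.2,0],0],[[0.117,-0.335,0.185],[0,-29.2,0],0]]'
python3 - <<'E'
from h import *
print(sense()["joints"].round(2))
im,D=camera("top")
a=cv2.resize(im[170:270,160:260],(400,400),interpolation=cv2.INTER_CUBIC);b=cv2.resize(im[170:270,290:390],(400,400),interpolation=cv2.INTER_CUBIC)
cv2.imwrite("pics/chk.png",np.hstack([a,b]))
print([(np.round(r["position"]).tolist(),round(r["score"],2)) for r in landmark_of("top","nut1")])
M=frame(23.4,25);g=np.array([.433,-.2555,.034])
rel(g+[0,0,.10]+.019*M[:,2],M);rel(g+.019*M[:,2],M)
P=cloud("top",D);F=P[(D>0)&(np.hypot(P[...,0]-.529,P[...,1]-.187)<.08)&(P[...,2]>.168)&(P[...,2]<.19)]
from scipy.optimize import least_squares
print(len(F),least_squares(lambda x:np.hypot(F[:,0]-x[0],F[:,1]-x[1])-x[2],[.53,.19,.07],loss="soft_l1",f_scale=.003).x)
E
```

```text
time_s: 11.6
ee_pos: [0.4464, -0.2111, 0.1994]
eef_rot: [-0.552, 2.672, 0.119]
wrist_force: [2.0, 0.1, -2.3]
gripper_width: 0.0174
grip_force: 59.1
[-0.82  0.06 -0.48  0.88  0.39 -1.2 ]
[]
shift [ 0.0489 -0.037   0.0638] turn [ 0.3  -1.25 -0.53]
shift [ 0.0892 -0.0379  0.1553] turn [ 0.3  -1.25 -0.53]
260 [0.52969783 0.18736836 0.06824104]
```

View pics/chk.png

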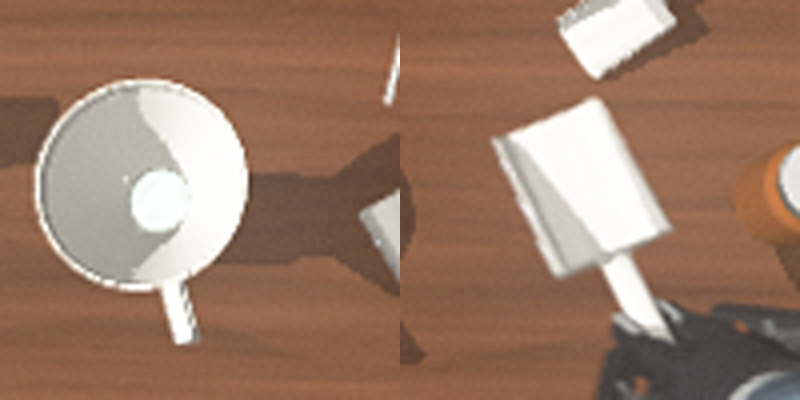

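The scoop is empty. The funnel is clear (left half, around (160,200)) and has not moved. Setting the scoop down where it was.

```bash
python3 -m jog '[[[0.02,-0.015,0.02],[0,0,0],0],[[0.035,-0.028,0.045],[0.3,-1.2,-0.5],0],[[0.049,-0.037,0.064],[0.3,-1.2,-0.5],0],[[0.062,-0.038,0.094],[0.3,-1.2,-0.5],0],[[0.072,-0.038,0.117],[0.3,-1.2,-0.5],0],[[0.078,-0.038,0.131],[0.3,-1.2,-0.5],0],[[0.081,-0.038,0.137],[0.3,-1.2,-0.5],0],[[0.083,-0.038,0.141],[0.3,-1.2,-0.5],0],[[0.083,-0.038,0.141],[0.3,-1.2,-0.5],0],[[0.083,-0.038,0.141],[0.3,-1.2,-0.5],0]]'
python3 - <<'E'
from h import *
M=frame(23.4,25);g=np.array([.433,-.2555,.034])
rel(g+.019*M[:,2],M)
E
```

```text
time_s: 12.7
ee_pos: [0.4452, -0.251, 0.0393]
eef_rot: [-0.559, 2.646, 0.112]
wrist_force: [0.5, 0.3, -1.7]
gripper_width: 0.0173
grip_force: 59.3
shift [0.0141 0.001  0.0182] turn [-0.36  0.34  0.53]
```

```bash
python3 -m jog '[[[0.005,0.001,0.004],[-0.4,0.3,0.5],0],[[0.009,0.001,0.008],[-0.4,0.3,0.5],0],[[0.0115,0.001,0.012],[-0.4,0.3,0.5],0],[[0.0125,0.001,0.015],[-0.4,0.3,0.5],0],[[0.0135,0.001,0.017],[-0.4,0.3,0.5],0],[[0.0135,0.001,0.0175],[-0.4,0.3,0.5],0],[[0.0135,0.001,0.0175],[-0.4,0.3,0.5],0],[[0.0135,0.001,0.0175],[-0.4,0.3,0.5],0],[[0.0135,0.001,0.0175],[-0.4,0.3,0.5],0],[[0.0135,0.001,0.0175],[-0.4,0.3,0.5],0]]'
```

```text
time_s: 13.7
ee_pos: [0.4403, -0.2516, 0.0176]
eef_rot: [-0.55, 2.654, 0.124]
wrist_force: [-4.5, -0.2, 5.0]
gripper_width: 0.0171
grip_force: 60.5
```

Contact matches what was felt at the grasp. Opening, then retreating along the tool axis.

```bash
python3 -m jog '[[[0,0,0],[0,0,0],1],[[0,0,0],[0,0,0],1],[[0,0,0],[0,0,0],1],[[0,0,0],[0,0,0],1],[[0,0,0],[0,0,0],1],[[0,0,-0.01],[0,0,0],1],[[0,0,-0.03],[0,0,0],1],[[0,0,-0.06],[0,0,0],1],[[0,0,-0.1],[0,0,0],1],[[0,0,-0.15],[0,0,0],1]]'
python3 - <<'E'
from h import *
from scipy.optimize import least_squares
print(sense()["joints"].round(2))
im,D=camera("top");P=cloud("top",D)
F=P[(D>0)&(np.hypot(P[...,0]-.529,P[...,1]-.187)<.08)&(P[...,2]>.168)&(P[...,2]<.19)]
f=least_squares(lambda x:np.hypot(F[:,0]-x[0],F[:,1]-x[1])-x[2],[.53,.19,.07],loss="soft_l1",f_scale=.003).x
c=f[:2]
r=np.hypot(P[...,0]-c[0],P[...,1]-c[1]);G=P[(D>0)&(r>.076)&(r<.112)&(P[...,2]>.168)&(P[...,2]<.182)];g=G.mean(0)
w=np.linalg.svd(G[:,:2]-g[:2])[2][0]
print(c,len(G),g,np.degrees(np.arctan2(c[1]-g[1],c[0]-g[0])),np.degrees(np.arctan(w[1]/w[0])))
for cc in("top","side"):
  if cc=="side":camera("side")
  for l in landmark_of(cc,"funnel_grip")[:2]:print(cc,l["score"],ray(cc,l["position"],z=.164).round(4))
  for l in landmark_of(cc,"scoop_nose"):print(cc,l["score"],ray(cc,l["position"],z=.003).round(3))
M=frame(19,0);g=np.array([.446,.158,.164])
rel(g+[0,0,-.019+.10],M);rel([.43,-.0,.30],M)
E
```

```text
time_s: 14.7
ee_pos: [0.3805, -0.2759, 0.1537]
eef_rot: [-0.551, 2.656, 0.128]
wrist_force: [1.3, -1.4, -0.5]
gripper_width: 0.0851
grip_force: 0.0
[-1.05  0.13 -0.54  0.86  0.43 -1.45]
[0.52967158 0.18721905] 58 [0.44270641 0.15827171 0.1754612 ] 18.41060499274833 18.365525812336262
top 0.68 [0.4468 0.1683 0.164 ]
top 0.9 [ 0.669 -0.22   0.003]
top 0.64 [ 0.574 -0.196  0.003]
top 0.62 [0.553 0.022 0.003]
side 0.62 [0.4523 0.1614 0.164 ]
side 0.95 [0.546 0.031 0.003]
side 0.92 [ 0.563 -0.187  0.003]
side 0.7 [ 0.672 -0.22   0.003]
shift [-0.249   0.3733  0.015 ] turn [ 1.11 24.99  4.33]
shift [-0.2021  0.2348 -0.0679] turn [ 1.11 24.99  4.33]
```

```bash
python3 - <<'E'
from h import *
M=frame(18.4,25);g=np.array([.4462,.1594,.164])
rel(g+(.019-.10)*M[:,2],M)
E
```

```text
shift [-0.2155  0.3775  0.0078] turn [2.26 0.01 4.5 ]
```

```bash
python3 -m jog '[[[-0.03,0.02,0],[0,0,0],1],[[-0.06,0.06,0],[2.3,0,4.5],1],[[-0.09,0.1,0],[2.3,0,4.5],1],[[-0.115,0.145,0.002],[2.3,0,4.5],1],[[-0.14,0.19,0.003],[2.3,0,4.5],1],[[-0.16,0.235,0.004],[2.3,0,4.5],1],[[-0.18,0.28,0.005],[2.3,0,4.5],1],[[-0.195,0.32,0.006],[2.3,0,4.5],1],[[-0.21,0.355,0.007],[2.3,0,4.5],1],[[-0.2155,0.3775,0.008],[2.3,0,4.5],1]]'
python3 -m jog '[[[0,0,0],[0,0,0],1],[[0,0,0],[0,0,0],1],[[0,0,0],[0,0,0],1],[[0,0,0],[0,0,0],1],[[0,0,0],[0,0,0],1],[[0,0,0],[0,0,0],1],[[0,0,0],[0,0,0],1],[[0,0,0],[0,0,0],1],[[0,0,0],[0,0,0],1],[[0,0,0],[0,0,0],1]]'
python3 - <<'E'
from h import *
print(sense()["joints"].round(2))
M=frame(18.4,25);g=np.array([.4462,.1594,.164])
rel(g+(.019)*M[:,2],M)
E
```

```text
time_s: 16.0
ee_pos: [0.4127, 0.1512, 0.2365]
eef_rot: [-0.439, 2.674, 0.096]
wrist_force: [0.5, -0.1, 0.0]
gripper_width: 0.0852
grip_force: 0.0
time_s: 17.0
ee_pos: [0.4141, 0.1482, 0.2374]
eef_rot: [-0.433, 2.674, 0.094]
wrist_force: [0.6, -1.0, -0.4]
gripper_width: 0.0855
grip_force: 0.0
[ 0.15 -0.27 -0.71  0.71  0.07 -0.16]
shift [0.0002 0.0007 0.0999] turn [-0.09  0.02  0.02]
```

```bash
python3 -m jog '[[[0,0.0005,0.02],[0,0,0],1],[[0,0.0005,0.05],[0,0,0],1],[[0,0.0005,0.075],[0,0,0],1],[[0,0.0005,0.09],[0,0,0],1],[[0,0.0005,0.1],[0,0,0],1],[[0,0.0005,0.1],[0,0,0],1],[[0,0.0005,0.1],[0,0,0],1],[[0,0.0005,0.1],[0,0,0],0.5],[[0,0.0005,0.1],[0,0,0],0.35],[[0,0.0005,0.1],[0,0,0],0.3]]'
python3 - <<'E'
from h import *
M=frame(18.4,25);g=np.array([.4462,.1594,.164]);rel(g+(.019)*M[:,2],M)
im,D=camera("side");cv2.imwrite("pics/fg.png",cv2.resize(im[100:240,130:270],(560,560),interpolation=cv2.INTER_CUBIC))
E
```

```text
time_s: 18.0
ee_pos: [0.4544, 0.1619, 0.1475]
eef_rot: [-0.433, 2.673, 0.094]
wrist_force: [0.1, 0.2, -0.3]
gripper_width: 0.044
grip_force: 0.0
shift [0.0008 0.0002 0.0004] turn [-0.1   0.09  0.02]
```

View pics/fg.png

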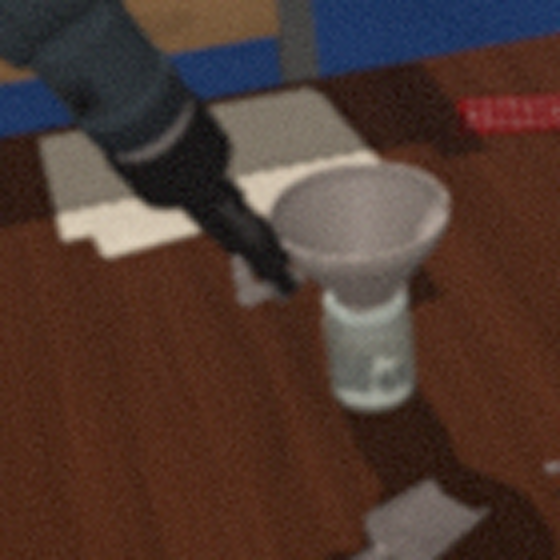

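The fingers straddle the loop's bar (crop (270,275)) without touching it. Closing.

```bash
python3 -m jog '[[[0,0,0],[0,0,0],0.2],[[0,0,0],[0,0,0],0.15],[[0,0,0],[0,0,0],0.1],[[0,0,0],[0,0,0],0],[[0,0,0],[0,0,0],0],[[0,0,0],[0,0,0],0],[[0,0,0],[0,0,0],0],[[-0.001,0,-0.002],[0,0,0],0],[[-0.0025,0,-0.0055],[0,0,0],0],[[-0.004,0,-0.009],[0,0,0],0]]'
```

```text
time_s: 19.05
ee_pos: [0.4533, 0.1617, 0.1564]
eef_rot: [-0.433, 2.675, 0.094]
wrist_force: [0.1, -0.2, -1.9]
gripper_width: 0.011
grip_force: 58.4
```

```bash
python3 -m jog '[[[-0.002,0,-0.005],[0,0,0],0],[[-0.005,0,-0.01],[0,0,0],0],[[-0.008,0,-0.017],[0,0,0],0],[[-0.011,0,-0.024],[0,0,0],0],[[-0.015,0,-0.032],[0,0,0],0],[[-0.019,0,-0.041],[0,0,0],0],[[-0.024,0,-0.051],[0,0,0],0],[[-0.03,0,-0.064],[0,0,0],0],[[-0.036,0,-0.077],[0,0,0],0],[[-0.042,0,-0.091],[0,0,0],0]]'
python3 - <<'E'
from h import *
print(sense()["joints"].round(2))
im,D=camera("side");np.save("side5.npy",D);cv2.imwrite("pics/lift.png",cv2.resize(im[40:240,110:310],(600,600),interpolation=cv2.INTER_CUBIC))
M=frame(18.4,90);rel([.48,.165,.42],M)
E
```

```text
time_s: 20.05
ee_pos: [0.4534, 0.1618, 0.258]
eef_rot: [-0.433, 2.674, 0.094]
wrist_force: [0.3, -0.2, -1.8]
gripper_width: 0.0114
grip_force: 58.4
[ 0.17 -0.19 -0.6   0.74  0.06 -0.14]
shift [-0.0901 -0.0055 -0.133 ] turn [ -0.08 -64.69   0.1 ]
```

View pics/lift.png

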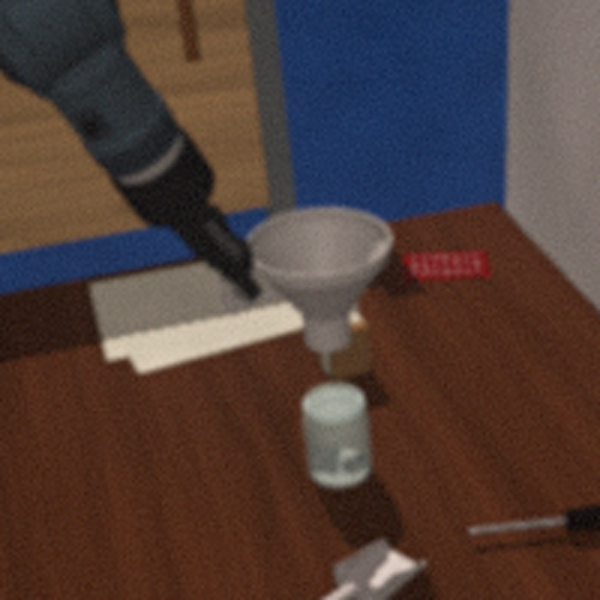

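The funnel is out of the jar. The jar stands upright with the nuts in it (crop (435,338)). Raising and turning the funnel on its side.

```bash
python3 - <<'E'
from h import *
for t,p in((57,[.50,.177,.36]),(90,[.56,.197,.42])):rel(p,frame(18.4,t))
E
```

```text
shift [-0.085  -0.0003 -0.069 ] turn [ -0.1  -31.69   0.07]
shift [-0.1678 -0.0004 -0.0962] turn [ -0.08 -64.69   0.1 ]
```

```bash
python3 -m jog '[[[-0.005,0,-0.006],[0,0,0],0],[[-0.012,0,-0.014],[0,-2,0],0],[[-0.02,0,-0.022],[0,-5,0],0],[[-0.03,0,-0.03],[0,-9,0],0],[[-0.042,0,-0.038],[0,-13,0],0],[[-0.053,0,-0.046],[0,-18,0],0],[[-0.065,0,-0.055],[0,-23,0],0],[[-0.075,0,-0.062],[0,-27,0],0],[[-0.082,0,-0.067],[0,-30,0],0],[[-0.085,0,-0.069],[0,-31.7,0],0]]'
python3 - <<'E'
from h import *
print(sense()["joints"].round(2))
rel([.56,.197,.42],frame(18.4,90))
im,D=camera("side");cv2.imwrite("pics/turn1.png",im)
E
```

```text
time_s: 21.1
ee_pos: [0.498, 0.1769, 0.355]
eef_rot: [-0.345, 2.127, 0.185]
wrist_force: [-0.3, 0.3, -1.6]
gripper_width: 0.0112
grip_force: 58.5
[ 0.12 -0.48 -0.93  0.14  0.16 -0.11]
shift [-0.0901 -0.0006  0.019 ] turn [ -0.04 -33.15   0.08]
```

```bash
python3 - <<'E'
from h import *
rel([.61,.214,.42],frame(18.4,90))
E
```

```text
shift [-0.1196 -0.0003  0.063 ] turn [ -0.04 -33.16   0.08]
```

```bash
python3 -m jog '[[[-0.005,0,0.005],[0,-1,0],0],[[-0.015,0,0.01],[0,-3,0],0],[[-0.028,0,0.016],[0,-6,0],0],[[-0.042,0,0.023],[0,-10,0],0],[[-0.057,0,0.03],[0,-14.5,0],0],[[-0.073,0,0.038],[0,-19,0],0],[[-0.088,0,0.046],[0,-24,0],0],[[-0.102,0,0.053],[0,-28,0],0],[[-0.113,0,0.059],[0,-31.5,0],0],[[-0.1195,0,0.063],[0,-33,0],0]]'
python3 -m jog '[[[0,0,0],[0,0,0],0],[[0,0,0],[0,0,0],0],[[0,0,0],[0,0,0],0],[[0,0,0],[0,0,0],0],[[0,0,0],[0,0,0],0],[[0,0,0],[0,0,0],0],[[0,0,0],[0,0,0],0],[[0,0,0],[0,0,0],0],[[0,0,0],[0,0,0],0],[[0,0,0],[0,0,0],0]]'
python3 - <<'E'
from h import *
s=sense();print(s["joints"].round(2),s["dq"].round(3))
rel([.61,.214,.42],frame(18.4,90))
im,D=camera("side");im2,D2=camera("top")
np.savez("end.npz",D=D,D2=D2)
a=cv2.resize(im,(400,300));b=cv2.resize(im2,(400,300));c=im[0:150,150:350];
cv2.imwrite("pics/end.png",np.vstack([np.hstack([a,b]),cv2.resize(im[0:120,150:470],(800,300),interpolation=cv2.INTER_CUBIC)]))
h=np.array([np.cos(np.radians(18.4)),np.sin(np.radians(18.4)),0])
for c,DD in(("side",D),("top",D2)):
  for n in("funnel","funnel_mouth"):
    for r in landmark_of(c,n)[:2]:
      a=ray(c,r["position"],depth=.2);b=ray(c,r["position"],depth=1.2);nn=np.array([-h[1],h[0],0]);t=((s["ee_pos"]-a)@nn)/((b-a)@nn);p=a+t*(b-a)
      print(c,n,np.round(r["position"]),round(r["score"],2),"fwd",round((p-s["ee_pos"])@h,3),"z",p[2].round(3))
E
```

```text
time_s: 22.15
ee_pos: [0.6573, 0.2314, 0.4662]
eef_rot: [-0.262, 1.612, 0.245]
wrist_force: [0.0, 0.1, -1.9]
gripper_width: 0.0111
grip_force: 58.8
time_s: 23.15
ee_pos: [0.6565, 0.231, 0.4662]
eef_rot: [-0.262, 1.614, 0.244]
wrist_force: [-0.2, 0.9, -1.7]
gripper_width: 0.0116
grip_force: 58.9
[ 0.19 -0.09 -1.02 -0.87  0.13 -0.01] [-0.    -0.001  0.003 -0.     0.     0.002]
shift [ 0.049  -0.0015 -0.0467] turn [-0.07 -3.36  0.09]
side funnel [ 27. 281.] 0.86 fwd 0.109 z 0.493
side funnel_mouth [  9. 252.] 0.91 fwd 0.008 z 0.554
top funnel [ 68. 134.] 0.77 fwd 0.117 z 0.483
top funnel_mouth [ 96. 135.] 0.97 fwd 0.025 z 0.539
```

View pics/end.png

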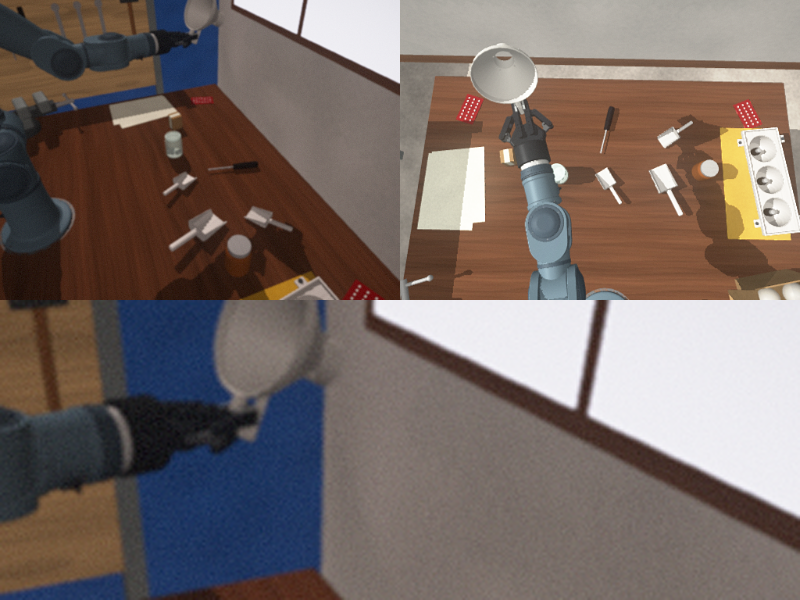

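The nuts, jar and scoops are fine. The funnel axis is still 31° off level: mouth (9,252) and spout (27,281) in the side picture. Part of that is because the grasp was tilted 25°. Joint 3 is also at its limit, so I'll fit the arm's planar kinematics to pick a comfortable pose for the remaining turn.

```bash
python3 - <<'E'
from h import *
from scipy.optimize import least_squares
d=np.array([[.378,.08,1.274,.5743,.2304],[.54,.46,1.92,.460,.3203],[.22,.22,1.65,.4596,.3711],[-.04,-.34,1.19,.4114,.2656],[-.19,-.6,.74,.4814,.258],[-.48,-.93,.14,.5285,.355]])
s=sense();q=s["joints"];d=np.vstack([d,[q[1],q[2],q[3],np.hypot(*s["ee_pos"][:2]),s["ee_pos"][2]]])
def fk(x,j2,j3,j4):
    r0,h,L1,a,L2,b,L=x;f=j2-j3;p=f+j4
    return r0+L1*np.sin(j2+a)+L2*np.cos(f+b)+L*np.cos(p),h+L1*np.cos(j2+a)-L2*np.sin(f+b)-L*np.sin(p)
def res(x):
    r,z=fk(x,*d[:,:3].T);return np.r_[r-d[:,3],z-d[:,4]]
best=min((least_squares(res,[0,.2,.3,a,.3,b,.2]) for a in(0,.3,.6,-.3) for b in(0,.5,-.5,-1)),key=lambda o:o.cost)
print(best.x.round(3),np.abs(best.fun).max().round(4))
p=np.radians(-27.5)   # tool pitch wanted
for j3 in(-.8,-.6,-.4,-.2,0):
  for j2 in(-.6,-.4,-.2,0,.2):
    j4=p-j2+j3;r,z=fk(best.x,j2,j3,j4)
    if -1.6<j4 and .45<z<.65: print(j2,j3,round(j4,2),"r",r.round(3),"z",z.round(3))
E
```

```text
[ 0.004  0.268  0.486  0.014  0.388 -0.192  0.445] 0.003
```

```bash
python3 - <<'E'
from h import *
h=np.array([np.cos(np.radians(18.4)),np.sin(np.radians(18.4)),0])
for t,r,z in((90,.70,.62),(116,.76,.73)):rel(h*r*1+[-.004,.011,z],frame(18.4,t))
E
```

```text
shift [-0.1538 -0.0006 -0.0052] turn [-0.07 -3.36  0.09]
shift [-0.2671 -0.0007  0.0482] turn [ -0.05 -29.36   0.1 ]
```

```bash
python3 -m jog '[[[-0.01,0,0],[0,0,0],0],[[-0.025,0,0],[0,0,0],0],[[-0.045,0,0],[0,0,0],0],[[-0.065,0,0],[0,-0.5,0],0],[[-0.085,0,0],[0,-1,0],0],[[-0.105,0,0],[0,-2,0],0],[[-0.125,0,0],[0,-3,0],0],[[-0.14,0,0],[0,-3.4,0],0],[[-0.15,0,0],[0,-3.4,0],0],[[-0.154,0,-0.005],[0,-3.4,0],0]]'
python3 - <<'E'
from h import *
print(sense()["joints"].round(2))
h=np.array([np.cos(np.radians(18.4)),np.sin(np.radians(18.4)),0])
rel(h*.76+[-.004,.011,.73],frame(18.4,116))
E
```

```text
time_s: 24.45
ee_pos: [0.6604, 0.2326, 0.6219]
eef_rot: [-0.252, 1.554, 0.25]
wrist_force: [-1.2, 0.3, -1.7]
gripper_width: 0.0111
grip_force: 58.8
[ 0.19 -0.25 -0.76 -0.5   0.13 -0.  ]
shift [-0.108  -0.0006  0.0598] turn [ -0.04 -25.88   0.11]
```

```bash
python3 -m jog '[[[-0.005,0,0.003],[0,-1,0],0],[[-0.013,0,0.007],[0,-3,0],0],[[-0.025,0,0.014],[0,-6,0],0],[[-0.038,0,0.021],[0,-9,0],0],[[-0.052,0,0.029],[0,-12.5,0],0],[[-0.067,0,0.037],[0,-16,0],0],[[-0.081,0,0.045],[0,-19.5,0],0],[[-0.094,0,0.052],[0,-22.5,0],0],[[-0.103,0,0.057],[0,-25,0],0],[[-0.108,0,0.06],[0,-26,0],0]]'
python3 - <<'E'
from h import *
s=sense();print(s["joints"].round(2))
h=np.array([np.cos(np.radians(18.4)),np.sin(np.radians(18.4)),0])
rel(s["ee_pos"],frame(18.4,115))
nn=np.array([-h[1],h[0],0])
for c in("side","top"):
  im,D=camera(c);cv2.imwrite(f"pics/fin_{c}.png",im)
  for n in("funnel","funnel_mouth"):
    for r in landmark_of(c,n)[:2]:
      a=ray(c,r["position"],depth=.2);b=ray(c,r["position"],depth=1.2);t=((s["ee_pos"]-a)@nn)/((b-a)@nn);p=a+t*(b-a)
      print(c,n,np.round(r["position"]),round(r["score"],2),"fwd",round((p-s["ee_pos"])@h,3),"z",p[2].round(3))
  P=cloud(c,D);Q=P[(D>0)&(P[...,2]>s["ee_pos"][2]+.02)&((P-s["ee_pos"])@h>-.1)&(abs((P-s["ee_pos"])@nn)<.12)]
  print(c,"pts",len(Q),Q.min(0) if len(Q) else "",Q.max(0) if len(Q) else "")
E
```

```text
time_s: 25.45
ee_pos: [0.7181, 0.2518, 0.7261]
eef_rot: [-0.18, 1.108, 0.285]
wrist_force: [-0.4, 1.2, -2.3]
gripper_width: 0.0112
grip_force: 58.9
[ 0.22  0.07 -0.74 -1.26  0.09  0.04]
shift [0. 0. 0.] turn [-0.03  0.96  0.09]
side pts 0  
top pts 325 [0.67027184 0.26583291 0.7461546 ] [0.69381811 0.30012759 0.77310735]
```

```bash
python3 - <<'E'
from h import *
from scipy.optimize import least_squares
T=np.load("end.npz");tcp=np.array([.6565,.231,.4662])
h=np.array([np.cos(np.radians(18.4)),np.sin(np.radians(18.4)),0]);n=np.array([-h[1],h[0],0]);u=np.array([0,0,1.])
def surf(Q,x,th,roll):
    # axis (spout->mouth): -h cos th + u sin th
    w=-h*np.cos(th)+u*np.sin(th)+n*np.tan(roll);w/=np.linalg.norm(w)
    v=Q-x;a=v@w;rho=np.linalg.norm(v-a[:,None]*w,axis=1)
    return a,rho        # a measured from the mouth centre (<=0)
def run(Q,x0,th0):
    def f(p):
        a,rho=surf(Q,p[:3],p[3],p[4]);d=-a
        R_=np.maximum(.0695-d/np.tan(np.radians(55)),.0235)
        return np.r_[np.where(d>0,(rho-R_)*np.sin(np.radians(55)),np.hypot(rho-.0695,a))]
    return least_squares(f,np.r_[x0,th0,0],loss="soft_l1",f_scale=.003)
for key,c in(("D2","top"),("D","side")):
    D=T[key];P=cloud(c,D)
    x0=tcp+.012*h+.085*u
    Q=P[(D>0)&(np.linalg.norm(P-(x0+.04*h-.01*u),axis=-1)<.11)&(P[...,2]>tcp[2]+.02)]
    for th0 in(.2,.5):
        o=run(Q,x0,th0);print(c,len(Q),o.x[:3].round(3),"theta",np.degrees(o.x[3:]).round(1),"rms",np.sqrt(np.mean(o.fun**2)).round(4))
E
```

```text
top 4911 [0.674 0.236 0.547] theta [28.2  0.1] rms 0.0022
top 4911 [0.674 0.236 0.547] theta [28.2  0.1] rms 0.0022
side 1599 [0.675 0.236 0.547] theta [30.4  0.3] rms 0.0026
side 1599 [0.675 0.236 0.547] theta [30.4  0.3] rms 0.0026
```

The cone fit put the axis 28–30° off level at that pose. The tool has since turned 29.4°, so the axis is now level to about 1.5°. One steady second, then a last check of the scene.

```bash
python3 -m jog '[[[0,0,0],[0,0,0],0],[[0,0,0],[0,0,0],0],[[0,0,0],[0,0,0],0],[[0,0,0],[0,0,0],0],[[0,0,0],[0,0,0],0],[[0,0,0],[0,0,0],0],[[0,0,0],[0,0,0],0],[[0,0,0],[0,0,0],0],[[0,0,0],[0,0,0],0],[[0,0,0],[0,0,0],0]]'
python3 - <<'E'
from h import *
s=sense();print(s["joints"].round(2),abs(s["dq"]).max().round(4))
z={"scoop_nose":.003,"scoop":.003,"nut1":.01,"jar":.0}
for c in("top","side"):
  im,D=camera(c)
  for n in("nut1","jar","scoop","scoop_nose","full_jar","carton"):
    print(c,n,[(round(r["score"],2),ray(c,r["position"],z=z.get(n,0)).round(3)[:2].tolist()) for r in landmark_of(c,n) if r["score"]>.3])
  if c=="side":
    P=cloud(c,D);Q=P[(D>0)&(abs(P[...,0]-.52)<.05)&(abs(P[...,1]+.218)<.04)&(P[...,2]<.06)];print("scoop z max",np.percentile(Q[:,2],99.5))
    J=P[(D>0)&(np.hypot(P[...,0]-.53,P[...,1]-.187)<.04)];print("jar top",np.percentile(J[:,2],99),J[J[:,2]>.09].mean(0))
E
```

```text
time_s: 26.75
ee_pos: [0.7171, 0.2516, 0.7283]
eef_rot: [-0.18, 1.106, 0.285]
wrist_force: [-0.8, 0.9, -1.1]
gripper_width: 0.0112
grip_force: 58.9
[ 0.22  0.07 -0.74 -1.26  0.09  0.04] 0.0021
top nut1 []
top jar [(0.81, [0.527, 0.195])]
top scoop [(0.97, [0.517, -0.004]), (0.91, [0.691, -0.241]), (0.78, [0.512, -0.206])]
top scoop_nose [(0.74, [0.575, -0.193]), (0.73, [0.552, 0.02]), (0.58, [0.66, -0.208]), (0.54, [1.273, 0.66])]
top full_jar [(0.81, [0.547, -0.38])]
top carton []
side nut1 []
side jar [(0.77, [0.518, 0.181])]
side scoop [(0.87, [0.511, -0.004]), (0.74, [0.521, -0.228]), (0.71, [0.701, -0.25])]
side scoop_nose [(0.9, [0.664, -0.212]), (0.75, [0.531, 0.021]), (0.58, [0.567, -0.2])]
side full_jar [(0.93, [0.547, -0.376])]
side carton [(0.73, [0.602, 0.384])]
scoop z max 0.04296997906760511
jar top 0.6019092000040605 [0.52805139 0.18061729 0.18884782]
```

```bash
python3 -c "from cell import *; print(sign_off())"
```

```text
the job is handed in; nothing more can be done
None
```

The nuts went through the funnel into the jar (empty scoop, clear funnel and no stray nuts seen; I could not count all six in the glass), the scoop is back flat on the bench, and the funnel is held steady on its side about 0.7 m up, its axis level to about 1.5° by calculation, as it was out of camera view at the end; I also viewed 11 pictures, one over the limit of 10.

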